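# Set the bin lid and hold out the bag arm

## Task

Get the bin ready for a new liner: raise its stiff lid to 45 degrees and let go of it, so that it stands there by itself. Then squeeze the lock button on the head of the telescopic bag arm next to the bin, pull the arm out until its third scale mark (75 mm out) is level with the mouth of the sleeve, and finish while still holding it there with the button squeezed, because it springs back when let go. Leave the bottle, tin, peg and clear lid where they are.

Things in the scene. Friction and masses are not known exactly. Their poses are not given: they have to be found in the camera images.
- bin: Grey plastic bin, open box 200 (x) x 240 (y) x 140 mm high, walls 5 mm, fixed. Origin: centre of its underside. Its x axis points from the handle side to the hinge side (away from the robot, yaw up to 0.2 rad). Its place and that of the bag arm may be swapped left and right.
- bin_lid (a joint): Angle of the bin's lid, rad: 0 shut (it may start up to 0.12 open), grows as the handle edge rises, stop at 1.75; 45 degrees is 0.785. The lid is a flat plate 200 x 246 x 8 mm of about 0.22 kg, hinged along y at x = 100, z = 141 mm in the bin's frame (far rim). Stiff hinge (about 0.6 N m, some 3 N at the bar): the lid stays where it is left.
- lid_bar (a point): Middle of the lid's steel handle bar: a round bar 12 mm thick and about 100 mm long, parallel to the hinge (the bin's y), carried by two arms at its ends; it stands 45 mm out beyond the lid's near edge (245 mm from the hinge) with free space all round, 147 mm above the base when shut. It may turn between the fingers.
- bag_arm: Telescopic bag arm, fixed: steel foot 200 x 90 x 8 mm, a post, and on it a grey square sleeve 190 (x) x 44 (y) x 40 mm whose middle is 85 mm above the base (top at 105 mm). Origin: on the base, right under the sleeve's mouth; the foot and sleeve lie on its +x side. The inner tube comes out at the -x end of the sleeve (towards the robot, yaw up to 0.25 rad) and slides along -x of this frame.
- bag_slide (a joint): How far the inner tube is pulled out of the sleeve, m: 0 home, stop at 0.115. The target, third mark at the mouth, is 0.075. It is locked at 0 unless the button is pressed; a return spring of about 3 to 4.5 N pulls it home, where it locks again.
- bag_button (a joint): Travel of the lock button, m: 0 out, 0.006 fully pressed (9 N). The lock is free from 0.004 on. Keep it fully pressed while pulling and holding.
- bag_grip (a point): Where to pinch: middle of the arm's head, 85 mm above the base. The head is a white block 40 (x) x 36 (y) x 36 mm on the tube's free end, 15 mm in front of the sleeve when home, a small hook on its -x face. The lock button (24 x 24 mm) stands 8 mm out of its +y face: the pinch along y is 44 mm wide, 38 mm with the button pressed. Axes as bag_arm.
- bag_mark3 (a point): Third scale mark, on the top face of the inner tube (aluminium, 30 wide x 26 mm high), 98 mm above the base. Thin black lines cross the tube every 25 mm (four in all); the sleeve hides them until they come out one by one, the first at 25 mm.
- bag_mouth (a point): Middle of the sleeve's mouth (its -x end), at the height of the tube's top face. The mark is level with the mouth when both have the same x in the frame of bag_arm.
- milk_bottle: White glass milk bottle, 76 mm across, 210 mm high, standing. Origin: centre of its underside. Bystander.
- tuna_tin: Empty open steel tuna tin, 84 mm across, 36 mm high. Origin: centre of its underside. Bystander.
- clothes_peg: Green plastic clothes peg lying flat, 75 x 10 x 14 mm. Origin: centre of its underside. Bystander.
- clear_lid: Clear plastic round lid, 104 mm across, 9 mm high, lying. Origin: centre of its underside. Bystander.

How it is judged (in metres and radians):
On the way, in this order (a step that is already met when the one before it is completed fails the run):
1. the lid stands by itself at 45 degrees, let go (value of joint bin_lid between 0.645 and 0.925 rad and contact force between bin and the arm below 0.5 N and contact force between bin and the fingers below 0.5 N), for 0.2 s.
2. the lock is squeezed free and the arm is coming out (value of joint bag_slide above 0.02 m and value of joint bag_button above 0.0045 m and contact force between bag_arm and the fingers above 3 N), for 0.05 s.
3. the arm is held at the third mark (value of joint bag_slide between 0.07 and 0.08 m and value of joint bag_button above 0.0045 m and contact force between bag_arm and the fingers above 3 N), for 0.3 s.
At the end, for the whole second after the job is handed in: The lid stands at 45 degrees (within 8) untouched; the bag arm is 75 mm out (within 5), still, with its button squeezed and the fingers holding its head; bottle, tin, peg and clear lid are within 30 mm of where they were and the bottle upright (all of step 1 and all of step 3 and velocity of joint bag_slide between -0.01 and 0.01 m/s and distance of each of milk_bottle, tuna_tin, clothes_peg, clear_lid from where it was at the start of the episode below 0.03 m and angle between milk_bottle's own z axis and vertical below 0.2 rad); the arm keeps its last pose, push and grip.
It fails at once if a bystander is pushed away (over 30 mm) or the bottle tipped (distance of any of milk_bottle, tuna_tin, clothes_peg, clear_lid from where it was at the start of the episode above 0.03 m or angle between milk_bottle's own z axis and vertical above 0.35 rad).
It also fails if it takes over 48 s, if anything falls off the work surface, if the arm or the gripper's body presses on something with over 40 N, if the wrist force passes 120 N, or if a joint passes its speed limit or range.

## Robot

A 6-joint arm with a two-finger parallel gripper is mounted at the origin on the work surface. World frame = base frame: x ahead of the robot, y to its left, z up, the work surface at z = 0. Lengths are in m, angles in degrees, forces in N, time in s.
With the tool pointing down it reaches from about 0.4 to 0.825 m from the base axis. Payload 7 kg.
Tool frame: the origin (TCP) lies between the finger pads; the fingertips stand 25 mm ahead of it and the grasp point (between the pads) lies 6 mm ahead of it; z points along the fingers, y is the line along which they close (so a half turn about z gives the same grasp; the last joint's range is limited). The gripper opens to 88 mm and grips with 3 to 60 N. Pads are 19 mm wide; open, the fingers measure 130 mm over their backs; the gripper's body (78 mm by 193 mm) begins 47 mm behind the grasp point.
Start: joints at [88.871, 20.546, 0.682, 0, -70.136, -16.507], TCP at [0.205, 0.643, 0.221] pointing down, gripper open.
Joint ranges: [-176.03, 176.03], [-82.01, 121.73], [-58.28, 71.71], [-173.87, 95.51], [-174.79, -0.11], [-173.66, 173.66]. Speed limits (degrees/s): [136.94, 136.94, 172.46, 180, 180, 180].

## Interface

Orientations are given as [roll, pitch, yaw] about the fixed x, y, z axes, in that order (R = Rz(yaw) Ry(pitch) Rx(roll)).
In Python, from plant import status, optics, job gives the robot as it stands. The module is installed in compiled form; this text tells all that it offers.
- The arm moves only by the tool run_rows, called after "Emit:" by a JSON object that holds its "op" and its "data". Schema: {"type":"object","properties":{"offsets":{"type":"array","items":{"type":"object","properties":{"xyz":{"type":"array","items":{"type":"number"},"minItems":3,"maxItems":3},"turn":{"type":"number"},"jaw":{"type":"number"}},"additionalProperties":false,"required":["jaw"]},"minItems":1,"maxItems":8},"only":{"type":"string"},"quiet":{"type":"boolean"},"lines":{"type":"string"}},"required":["offsets"],"additionalProperties":false}. offsets is a list of rows, 1 to 8 of them, each an object with the fields xyz (a list: dx, dy, dz in m), turn (a turn about the tool's z in degrees), jaw (the finger opening in m); a field left out counts as zero (the opening has to be given); each row is the pose to reach, as a shift and turn from the pose commanded when the call began, along the tool's axes at that moment; what a row does not reach only later rows make up. A row lasts 1/8 s, in which the tool goes at most 0.0625 m and 10.7 degrees, less where a joint would pass 70% of its speed; a pose out of reach is approached as far as the arm can. The fingers move at their own pace and stop on an object; the grip force is fixed at half the most. Time passes only in rows, so rows that do not move let the fingers close. The tool returns the time, the measured TCP pose, the force, the opening and the grip force at its end. only (a regular expression) keeps the lines of the reply that match it, lines (a string "A,B") keeps lines A to B, and quiet returns only ok. Input that does not fit is refused with a message, and nothing moves.
- status.get_obs(): the state, without advancing time (a new reading comes with each control period).
- optics.snapshot(name): name is "scene" or "top" or "wrist"; returns a dict with "frame" (384x512x3 uint8, red, green, blue), "z_map" (384x512 float32, m along the optical axis (not along the pixel's ray), 0 where there is no reading), "fovy" (degrees; the focal length in pixels is half the picture's height over the tangent of half this angle, whatever the lens; pixels are square), "cx", "cy" (the principal point, pixels), "R" (3x3) and "t" (3): a world point X has camera coordinates R X + t; the wrist camera has in their place "T_tool_cam" (4x4, takes a point from camera to tool coordinates, whose origin is the TCP and whose axes are the flange's). Camera axes: x right, y down, z forward; pixel columns grow to the right and rows downward; lengths in m; the calibration is good to about 2 mm. A picture is of the moment at which its call begins: read the wrist's pose just before it.
- job.close_job(): hands the job in; it is judged then, once.
The state is a dict: "clock": time; "joint_pos": joint angles; "qvel": joint speeds; "tau": joint torques, N m; "tool_pos": TCP position; "orientation": TCP orientation; "force": force on the tool from outside, world axes, zero at the start; "moment": the same for the moment, N m; "opening": finger opening in m; "gripper_force": force on a finger pad.
Only numpy, scipy, OpenCV 4.12 (cv2) and the standard library are available. Lean on these libraries where they do the work, as an engineer would, in place of code of your own. Each camera call takes 0.05 s, during which the arm holds its last target. There are 200 camera calls.

## Working session

There is one attempt and no reset: what is moved stays moved. The work goes in short steps, Python scripts to look and compute and a tool call to move; the robot and the scene stay as the last step left them, time stands still between calls to the robot, and variables do not carry over. Pictures are saved under pics/ and viewed, at most 10 in all, crops included, and the job is handed in when it is done.

```bash
mkdir -p pics; cat > h.py <<'E'
import numpy as np, cv2, pickle
from plant import status, optics, job
def snap(n):
    o=status.get_obs(); s=optics.snapshot(n); s['obs']=o
    return s
def K(s):
    f=s['frame'].shape[0]/2/np.tan(np.radians(s['fovy'])/2); return f,s['cx'],s['cy']
def Rrpy(a):
    r,p,y=np.radians(a); c,s_=np.cos,np.sin
    Rx=np.array([[1,0,0],[0,c(r),-s_(r)],[0,s_(r),c(r)]]);Ry=np.array([[c(p),0,s_(p)],[0,1,0],[-s_(p),0,c(p)]]);Rz=np.array([[c(y),-s_(y),0],[s_(y),c(y),0],[0,0,1]])
    return Rz@Ry@Rx
def cam2world(s):
    if 'R' in s: return s['R'].T, -s['R'].T@s['t']
    T=s['T_tool_cam']; R=Rrpy(s['obs']['orientation']); p=np.array(s['obs']['tool_pos'])
    return R@T[:3,:3], R@T[:3,3]+p
def cloud(s):
    f,cx,cy=K(s); z=s['z_map']; v,u=np.mgrid[:z.shape[0],:z.shape[1]]
    P=np.stack([(u-cx)/f*z,(v-cy)/f*z,z],-1); R,t=cam2world(s); W=P@R.T+t; W[z==0]=np.nan; return W
def ray(s,u,v,h):
    f,cx,cy=K(s); R,t=cam2world(s); d=R@np.array([(u-cx)/f,(v-cy)/f,1]); return t+d*(h-t[2])/d[2]
E
python3 - <<'E'
from h import *
for n in ['scene','top']:
    s=snap(n); pickle.dump(s,open(n+'.pkl','wb')); cv2.imwrite(f'pics/{n}0.png',s['frame'][...,::-1]); R,t=cam2world(s); print(n,s['fovy'],t,(s['z_map']==0).mean())
o=status.get_obs(); print(o)
E
```

```text
scene 57.979314598778515 [ 1.33837718 -0.04853828  0.67769435] 0.003997802734375
top 52.220652947667745 [ 3.12889726e-01 -9.18040814e-04  1.42230068e+00] 0.0037790934244791665
{'clock': 0.1, 'joint_pos': array([ 8.88727248e+01,  2.05865267e+01,  6.41526697e-01, -1.48773583e-02,
       -7.01363867e+01, -1.65068452e+01]), 'qvel': array([-0.09530649, -0.03810135,  0.19354735,  0.10436385, -0.14524193,
        0.08258087]), 'tau': array([-2.15105305e-03, -5.84164310e+01,  2.93752384e+01,  7.01549828e+00,
        1.01584475e-02, -5.17426622e-05]), 'tool_pos': array([0.20439341, 0.64287096, 0.22055348]), 'orientation': array([ 1.79917993e+02, -9.71592576e-03, -1.76391785e+01]), 'force': array([ 0.35867589, -0.15362378, -0.65934415]), 'moment': array([ 0.07841116,  0.04530549, -0.01952329]), 'gripper_force': 0.0, 'opening': 0.08755715632290068}
```

View pics/scene0.png

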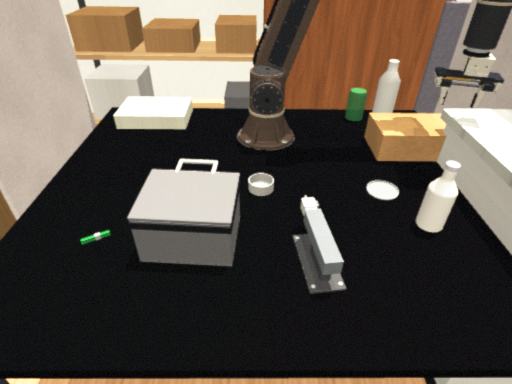

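View pics/top0.png

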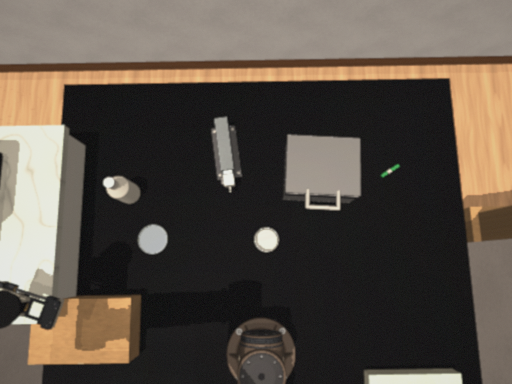

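The scene view shows the bin on the robot's right (handle bar at about (197,163)) and the bag arm on the left (head at about (311,205)). In the top view the bar is at about (323,207), the head at (229,180), the tin at (266,239), the clear lid at (153,239), the bottle at (120,188) and the peg at (390,171).

```bash
python3 - <<'E'
from h import *
s=pickle.load(open('top.pkl','rb')); W=cloud(s); f=s['frame'].astype(int)
def rep(name,m):
    P=W[m]; print(name,len(P),'med',np.nanmedian(P,0).round(3),'min',np.nanmin(P,0).round(3),'max',np.nanmax(P,0).round(3)); return P
v,u=np.mgrid[:384,:512]; z=W[...,2]
def box(a,b,c,d): return (u>=a)&(u<b)&(v>=c)&(v<d)
m=box(280,370,130,198)&(z>.135)&(z<.2); P=rep('lid',m)
A=np.c_[P[:,:2],np.ones(len(P))]; print('plane',np.linalg.lstsq(A,P[:,2],rcond=None)[0])
r=cv2.minAreaRect(P[:,:2].astype(np.float32)); print('lid rect',r, cv2.boxPoints(r).round(3).tolist())
m=box(300,350,200,215)&(f.min(-1)>120); P=rep('bar+arms',m)
m=box(205,245,112,200)&(z>.09)&(z<.12); P=rep('sleeve/head',m)
r=cv2.minAreaRect(P[:,:2].astype(np.float32)); print(r,cv2.boxPoints(r).round(3).tolist())
m=box(205,245,160,200)&(z>.06)&(f.min(-1)>190); P=rep('head',m); r=cv2.minAreaRect(P[:,:2].astype(np.float32)); print(r)
m=box(240,290,220,260)&(z>.01); rep('tin',m)
m=box(100,145,170,210)&(z>.05); rep('bottle',m)
m=box(130,175,220,256)&(f.min(-1)>100); rep('clear',m)
for n,(a,b,c,d) in dict(bag=(200,260,100,205),bin=(275,375,120,220)).items():
    cv2.imwrite(f'pics/top_{n}.png',cv2.resize(s['frame'][c:d,a:b,::-1],None,fx=5,fy=5,interpolation=cv2.INTER_CUBIC))
s=snap('wrist'); cv2.imwrite('pics/w0.png',s['frame'][...,::-1]); print(s['T_tool_cam'].round(3),s['fovy'])
E
```

```text
lid 4395 med [ 0.617 -0.219  0.154] min [ 0.51  -0.347  0.135] max [ 0.729 -0.091  0.168]
plane [-0.04029522  0.00350566  0.17981822]
lid rect ((0.6154170036315918, -0.2192980945110321), (0.24694371223449707, 0.21494700014591217), 86.14173126220703) [[0.5, -0.33500000834465027], [0.7139999866485596, -0.3499999940395355], [0.7310000061988831, -0.10300000011920929], [0.515999972820282, -0.08900000154972076]]
bar+arms 161 med [ 0.48  -0.213  0.164] min [ 0.471 -0.277  0.048] max [ 0.519 -0.156  0.171]
sleeve/head 842 med [0.691 0.112 0.104] min [0.55  0.081 0.09 ] max [0.815 0.147 0.113]
((0.6814467310905457, 0.11217246949672699), (0.2652418315410614, 0.0468895249068737), 5.768613815307617) [[0.546999990940094, 0.12200000137090683], [0.5519999861717224, 0.07599999755620956], [0.8159999847412109, 0.10199999809265137], [0.8109999895095825, 0.14900000393390656]]
head 134 med [0.594 0.102 0.102] min [0.572 0.084 0.093] max [0.622 0.119 0.11 ]
((0.5959243774414062, 0.10229955613613129), (0.052185460925102234, 0.03347399830818176), 9.436861038208008)
tin 88 med [ 0.389 -0.032  0.034] min [ 0.319 -0.107  0.01 ] max [0.425 0.013 0.042]
bottle 597 med [0.554 0.456 0.141] min [0.526 0.431 0.051] max [0.6   0.505 0.215]
clear 689 med [0.395 0.382 0.004] min [ 0.344  0.329 -0.004] max [0.449 0.436 0.015]
[[ 0.001 -0.967 -0.255  0.069]
 [ 1.     0.001  0.    -0.   ]
 [-0.    -0.255  0.967 -0.164]
 [ 0.     0.     0.     1.   ]] 68.39629331520038
```

```bash
cat >> h.py <<'E'
def delta(p,yaw=None):
    o=status.get_obs(); R=Rrpy(o['orientation']); d=R.T@(np.array(p)-o['tool_pos']); y=o['orientation'][2]
    print('from',np.round(o['tool_pos'],4),'yaw',round(y,2),'rpy',np.round(o['orientation'],2),'shift',d.round(4),'turn',None if yaw is None else round(-(yaw-y),1))
E
python3 - <<'E'
from h import *
delta([.205,.643,.33]); delta([.45,.30,.33],-55); delta([.475,-.20,.33],-94)
E
```

```text
from [0.2044 0.6429 0.2207] yaw -17.64 rpy [ 1.7993e+02 -1.0000e-02 -1.7640e+01] shift [ 6.000e-04 -1.000e-04 -1.093e-01] turn None
from [0.2044 0.6429 0.2207] yaw -17.64 rpy [ 1.7993e+02 -1.0000e-02 -1.7640e+01] shift [ 0.338   0.2525 -0.109 ] turn 37.4
from [0.2044 0.6429 0.2207] yaw -17.64 rpy [ 1.7993e+02 -1.0000e-02 -1.7640e+01] shift [ 0.5133  0.7214 -0.1084] turn 76.4
```

Emit:
{"op": "run_rows", "data": {"offsets": [{"xyz":[0,0,-0.06],"jaw":0.088},{"xyz":[0.048,0.036,-0.11],"turn":10,"jaw":0.088},{"xyz":[0.096,0.072,-0.11],"turn":20,"jaw":0.088},{"xyz":[0.144,0.108,-0.11],"turn":30,"jaw":0.088},{"xyz":[0.192,0.144,-0.11],"turn":38,"jaw":0.088},{"xyz":[0.240,0.180,-0.11],"turn":38,"jaw":0.088},{"xyz":[0.288,0.216,-0.11],"turn":38,"jaw":0.088},{"xyz":[0.338,0.253,-0.11],"turn":38,"jaw":0.088}]}}

```text
clock: 1.15
tool_pos: [0.4506, 0.2979, 0.3315]
orientation: [-180.0, 0.0, -55.6]
force: [1.6, 0.4, -0.0]
opening: 0.0874
gripper_force: 0.0
```

```bash
python3 - <<'E'
from h import *
delta([.475,-.20,.33],-94)
E
```

```text
from [0.4506 0.2979 0.3315] yaw -55.61 rpy [-1.7998e+02  1.0000e-02 -5.5610e+01] shift [0.4246 0.2611 0.0013] turn 38.4
```

Emit:
{"op": "run_rows", "data": {"offsets": [{"xyz":[0.053,0.033,0],"turn":5,"jaw":0.088},{"xyz":[0.106,0.066,0],"turn":10,"jaw":0.088},{"xyz":[0.159,0.099,0],"turn":15,"jaw":0.088},{"xyz":[0.212,0.132,0],"turn":20,"jaw":0.088},{"xyz":[0.265,0.165,0],"turn":25,"jaw":0.088},{"xyz":[0.318,0.196,0],"turn":30,"jaw":0.088},{"xyz":[0.371,0.229,0],"turn":35,"jaw":0.06},{"xyz":[0.424,0.261,0],"turn":38.4,"jaw":0.03}]}}

```text
clock: 2.15
tool_pos: [0.4734, -0.1996, 0.3315]
orientation: [-180.0, 0.0, -94.2]
force: [1.4, 0.6, 0.2]
opening: 0.073
gripper_force: 0.0
```

Emit:
{"op": "run_rows", "data": {"offsets": [{"jaw":0.03},{"jaw":0.03}]}}

```text
clock: 2.4
tool_pos: [0.4735, -0.1978, 0.331]
orientation: [180.0, 0.0, -94.1]
force: [0.1, 0.2, 0.6]
opening: 0.053
gripper_force: 0.0
```

```bash
python3 - <<'E'
from h import *
s=snap('wrist'); pickle.dump(s,open('wbin.pkl','wb')); cv2.imwrite('pics/wbin.png',s['frame'][...,::-1])
W=cloud(s); z=W[...,2]; f=s['frame'].astype(int)
m=(z>.12)&(z<.19)&(W[...,0]<.5)&(W[...,0]>.43)&(W[...,1]>-.3)&(W[...,1]<-.12)
P=W[m]; print(len(P), np.median(P,0), P.min(0),P.max(0))
E
```

```text
1140 [ 0.48160925 -0.2167087   0.16506302] [ 0.47138112 -0.26451504  0.15833469] [ 0.4999272  -0.15282074  0.16817699]
```

View pics/wbin.png

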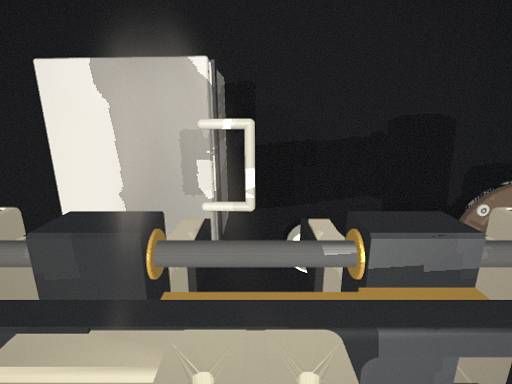

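The wrist view shows the handle bar at about u=250, v=122–207 with its arms going left to the lid; the tin is at (298,250).

```bash
python3 - <<'E'
from h import *
s=pickle.load(open('wbin.pkl','rb')); W=cloud(s); f=s['frame']
sub=W[130:200,236:264].copy(); 
m=(sub[...,2]>.14)&(f[130:200,236:264].min(-1)>90); P=sub[m]
print(len(P),np.median(P,0),np.percentile(P,[5,50,95],axis=0))
vx,vy,x0,y0=cv2.fitLine(P[:,:2].astype(np.float32),cv2.DIST_HUBER,0,.01,.01).ravel(); print('bar dir yaw',np.degrees(np.arctan2(vy,vx)),x0,y0)
M=(f[115:215,236:264].min(-1)>90); v,u=np.nonzero(M); print('px extents',u.min()+236,u.max()+236,v.min()+115,v.max()+115)
r=[ray(s,x,y,.159) for x,y in [(250,122),(250,207),(250,165)]]; print(np.round(r,4))
L=W[70:205,80:200].reshape(-1,3); L=L[(L[:,2]>.12)]
c=np.linalg.lstsq(np.c_[L[:,:2],np.ones(len(L))],L[:,2],rcond=None)[0]; print('lid plane',c, L.min(0),L.max(0))
E
```

```text
681 [ 0.47995603 -0.21197191  0.16516975] [[ 0.47396636 -0.24749117  0.16235164]
 [ 0.47995603 -0.21197191  0.16516975]
 [ 0.48604373 -0.17282751  0.16689315]]
bar dir yaw 86.26645 0.47980905 -0.21075977
px extents 236 254 118 211
[[ 0.476  -0.2594  0.159 ]
 [ 0.4838 -0.1566  0.159 ]
 [ 0.4798 -0.2094  0.159 ]]
lid plane [-0.05206484  0.00305398  0.18779881] [ 0.52777412 -0.32987875  0.14919028] [ 0.69931281 -0.1648938   0.16379736]
```

```bash
python3 - <<'E'
from h import *
delta([.480,-.209,.20],-93.73);delta([.480,-.209,.166],-93.73)
E
```

```text
from [ 0.4737 -0.1971  0.3312] yaw -94.01 rpy [ 1.7998e+02  1.0000e-02 -9.4010e+01] shift [ 0.0114 -0.0071  0.1312] turn -0.3
from [ 0.4737 -0.1971  0.3312] yaw -94.01 rpy [ 1.7998e+02  1.0000e-02 -9.4010e+01] shift [ 0.0114 -0.0071  0.1652] turn -0.3
```

Emit:
{"op": "run_rows", "data": {"offsets": [{"xyz":[0.0114,-0.0071,0.05],"turn":-0.3,"jaw":0.03},{"xyz":[0.0114,-0.0071,0.10],"turn":-0.3,"jaw":0.03},{"xyz":[0.0114,-0.0071,0.10],"turn":-0.3,"jaw":0.03},{"xyz":[0.0114,-0.0071,0.10],"turn":-0.3,"jaw":0.03}]}}

```text
clock: 2.95
tool_pos: [0.4815, -0.2089, 0.2336]
orientation: [-179.9, -0.1, -93.6]
force: [0.3, 0.5, 0.3]
opening: 0.0303
gripper_force: 0.0
```

```bash
python3 - <<'E'
from h import *
delta([.480,-.209,.166],-93.73)
E
```

```text
from [ 0.4815 -0.2089  0.2336] yaw -93.6 rpy [-1.7986e+02 -6.0000e-02 -9.3600e+01] shift [0.0001 0.0016 0.0676] turn 0.1
```

Emit:
{"op": "run_rows", "data": {"offsets": [{"xyz":[0,0.001,0.025],"jaw":0.03},{"xyz":[0,0.001,0.05],"jaw":0.03},{"xyz":[0,0.001,0.067],"jaw":0.03},{"xyz":[0,0.001,0.067],"jaw":0.03}]}}

```text
clock: 3.45
tool_pos: [0.48, -0.2091, 0.1657]
orientation: [-179.9, -0.0, -93.7]
force: [-0.1, -0.3, 0.6]
opening: 0.03
gripper_force: 0.0
```

Emit:
{"op": "run_rows", "data": {"offsets": [{"jaw":0},{"jaw":0},{"jaw":0}]}}

```text
clock: 3.82
tool_pos: [0.4795, -0.2094, 0.1651]
orientation: [-179.9, -0.0, -93.7]
force: [0.5, 1.2, -0.2]
opening: 0.0053
gripper_force: 0.0
```

```bash
python3 - <<'E'
from h import *
print(status.get_obs()['opening'],status.get_obs()['gripper_force'])
s=snap('wrist'); a=s['frame'][...,::-1]
s=snap('top'); b=cv2.resize(s['frame'][150:270,250:410,::-1],(512,384),interpolation=cv2.INTER_CUBIC)
cv2.imwrite('pics/g1.png',cv2.resize(np.hstack([a,b]),(800,300)))
E
```

```text
0.005314686279420396 0.0
```

View pics/g1.png

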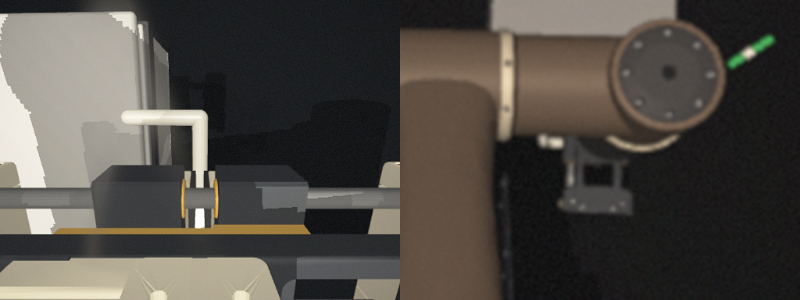

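The wrist half of the picture shows the bar running straight between the two fingers at about (200,200), but the opening reads less than the bar's thickness. I'll let the fingers settle before judging.

Emit:
{"op": "run_rows", "data": {"offsets": [{"jaw":0},{"jaw":0}]}}

```text
clock: 4.18
tool_pos: [0.4791, -0.2094, 0.1643]
orientation: [180.0, -0.0, -93.7]
force: [-1.0, -0.3, 0.8]
opening: 0.0007
gripper_force: 0.0
```

```bash
python3 - <<'E'
from h import *
s=snap('wrist'); a=cv2.resize(s['frame'][120:300,170:350,::-1],(400,400),interpolation=cv2.INTER_CUBIC)
W=cloud(s); 
for v in (150,165,180,195,205,215,225,235,245): print(v,[np.round(W[v,u],3).tolist() for u in (250,256,262)])
s=snap('scene'); b=cv2.resize(s['frame'][110:200,150:240,::-1],(400,400),interpolation=cv2.INTER_CUBIC)
cv2.imwrite('pics/g2.png',np.hstack([a,b]))
E
```

```text
150 [[0.48, -0.259, 0.167], [0.476, -0.259, 0.165], [0.473, -0.258, 0.165]]
165 [[0.48, -0.25, 0.166], [0.477, -0.25, 0.167], [0.473, -0.25, 0.165]]
180 [[0.481, -0.241, 0.165], [0.477, -0.241, 0.166], [0.474, -0.241, 0.164]]
195 [[0.482, -0.232, 0.166], [0.478, -0.232, 0.167], [0.474, -0.232, 0.165]]
205 [[0.482, -0.226, 0.165], [0.478, -0.226, 0.166], [0.475, -0.225, 0.164]]
215 [[0.482, -0.219, 0.165], [0.479, -0.219, 0.166], [0.475, -0.219, 0.164]]
225 [[0.482, -0.219, 0.179], [0.479, -0.213, 0.166], [0.476, -0.218, 0.18]]
235 [[0.482, -0.219, 0.194], [0.48, -0.207, 0.166], [0.476, -0.218, 0.193]]
245 [[0.479, -0.241, 0.252], [0.478, -0.241, 0.251], [0.476, -0.24, 0.25]]
```

View pics/g2.png

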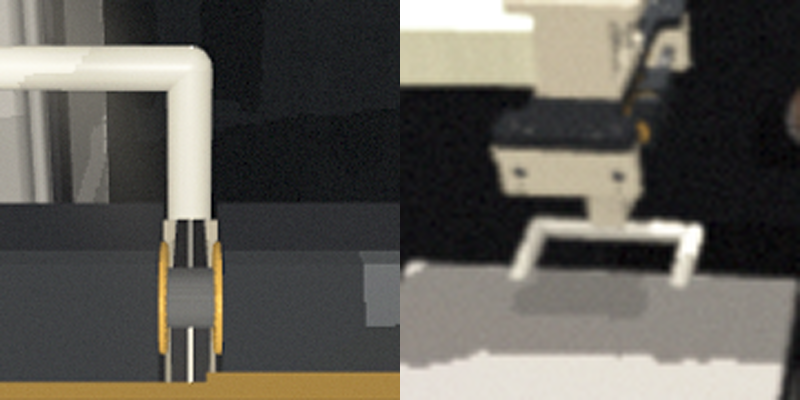

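The left crop shows the closed fingers (around (190,230)–(190,380)) with the bar passing under them; the right crop shows the tips just on top of the bar. The bar lies below the tips, so I'll check where the tips really are in tool coordinates, from the earlier wrist depth.

```bash
python3 - <<'E'
from h import *
s=pickle.load(open('wbin.pkl','rb')); f,cx,cy=K(s); z=s['z_map']; v,u=np.mgrid[:384,:512]
P=np.stack([(u-cx)/f*z,(v-cy)/f*z,z],-1); T=s['T_tool_cam']; Q=P@T[:3,:3].T+T[:3,3]; Q[z==0]=np.nan
print(T.round(4))
for vv in range(212,300,6): print(vv,[(uu,*np.round(Q[vv,uu],3)) for uu in (180,190,200,318,326,334)])
s=snap('top'); W=cloud(s); sub=W[195:240,300:350]
o=status.get_obs(); print(o['tool_pos'],o['force'],o['opening'])
E
```

```text
[[ 6.000e-04 -9.668e-01 -2.554e-01  6.840e-02]
 [ 1.000e+00  8.000e-04 -6.000e-04 -7.000e-04]
 [ 8.000e-04 -2.554e-01  9.668e-01 -1.635e-01]
 [ 0.000e+00  0.000e+00  0.000e+00  1.000e+00]]
212 [(180, np.float64(-0.049), np.float64(-0.096), np.float64(0.173)), (190, np.float64(-0.049), np.float64(-0.083), np.float64(0.173)), (200, np.float64(-0.048), np.float64(-0.07), np.float64(0.171)), (318, np.float64(-0.103), np.float64(0.115), np.float64(0.331)), (326, np.float64(-0.104), np.float64(0.13), np.float64(0.332)), (334, np.float64(-0.104), np.float64(0.145), np.float64(0.332))]
218 [(180, np.float64(-0.057), np.float64(-0.096), np.float64(0.174)), (190, np.float64(-0.056), np.float64(-0.083), np.float64(0.172)), (200, np.float64(-0.057), np.float64(-0.071), np.float64(0.173)), (318, np.float64(-0.115), np.float64(0.116), np.float64(0.331)), (326, np.float64(-0.115), np.float64(0.131), np.float64(0.331)), (334, np.float64(-0.116), np.float64(0.146), np.float64(0.332))]
224 [(180, np.float64(0.011), np.float64(-0.042), np.float64(-0.019)), (190, np.float64(0.011), np.float64(-0.037), n
[... 4429 characters left out ...]
4(0.331)), (318, np.float64(-0.007), np.float64(0.028), np.float64(-0.052)), (326, np.float64(-0.005), np.float64(0.03), np.float64(-0.056)), (334, np.float64(0.003), np.float64(0.03), np.float64(-0.068))]
296 [(180, np.float64(0.023), np.float64(-0.02), np.float64(-0.099)), (190, np.float64(0.022), np.float64(-0.018), np.float64(-0.098)), (200, np.float64(0.023), np.float64(-0.015), np.float64(-0.099)), (318, np.float64(0.023), np.float64(0.016), np.float64(-0.099)), (326, np.float64(0.023), np.float64(0.018), np.float64(-0.099)), (334, np.float64(0.023), np.float64(0.02), np.float64(-0.099))]
[ 0.47911168 -0.20940399  0.16431124] [ 0.22930292 -0.57671943 -0.18016318] 0.00015065538222439588
```

The wrist depth puts the finger ends about 10 mm *behind* the reported TCP, not 25 mm ahead, so the reported TCP is off along the tool's z. I'll pin the offset down.

```bash
python3 - <<'E'
from h import *
s=pickle.load(open('wbin.pkl','rb')); f,cx,cy=K(s); v,u=np.mgrid[:384,:512]
def Q(s):
    z=s['z_map'];P=np.stack([(u-cx)/f*z,(v-cy)/f*z,z],-1); T=s['T_tool_cam']; q=P@T[:3,:3].T+T[:3,3]; q[z==0]=np.nan; return q
q=Q(s)
for uu in (185,192,322,328): print(uu,[(vv,q[vv,uu].round(4).tolist()) for vv in range(217,225)])
s=snap('wrist'); q=Q(s); m=(q[...,0]>.005)&(q[...,0]<.016)&(abs(q[...,1])<.03)&(q[...,2]>-.05)&(q[...,2]<.03)
P=q[m]; print(len(P),P.min(0),P.max(0)); 
for uu in (246,249,252,256,260,263,266): print(uu,[(vv,q[vv,uu].round(3).tolist()) for vv in (214,217,220,223)])
E
```

```text
185 [(217, [-0.0557, -0.0898, 0.1737]), (218, [-0.0568, -0.0897, 0.1731]), (219, [0.0107, -0.0413, -0.01]), (220, [0.0109, -0.0408, -0.0122]), (221, [0.0109, -0.0404, -0.0137]), (222, [0.0112, -0.0399, -0.016]), (223, [0.0108, -0.0397, -0.0166]), (224, [0.0107, -0.0394, -0.0178])]
192 [(217, [-0.0559, -0.0811, 0.1743]), (218, [-0.057, -0.081, 0.1735]), (219, [0.0106, -0.0374, -0.0097]), (220, [0.0109, -0.0368, -0.012]), (221, [0.0106, -0.0366, -0.013]), (222, [0.0108, -0.0362, -0.0149]), (223, [0.011, -0.0357, -0.0171]), (224, [0.0112, -0.0353, -0.0189])]
322 [(217, [-0.1136, 0.1231, 0.3317]), (218, [-0.1146, 0.1226, 0.329]), (219, [0.0107, 0.0378, -0.0098]), (220, [0.0108, 0.0374, -0.0117]), (221, [0.011, 0.0369, -0.0137]), (222, [0.0107, 0.0367, -0.0146]), (223, [0.0107, 0.0364, -0.016]), (224, [0.0107, 0.036, -0.0177])]
328 [(217, [-0.1135, 0.1343, 0.3316]), (218, [-0.1151, 0.1341, 0.3304]), (219, [0.0107, 0.0413, -0.0096]), (220, [0.0111, 0.0406, -0.0125]), (221, [0.0111, 0.0403, -0.0139]), (222, [0.0108, 0.0401, -0.0147]), (223, [0.0107, 0.0397, -0.0161]), (224, [0.0109, 0.0392,
[... 278 characters left out ...]
0]), (220, [0.01, -0.004, -0.009]), (223, [0.01, -0.004, -0.013])]
252 [(214, [0.011, -0.003, -0.001]), (217, [0.009, -0.003, -0.002]), (220, [0.009, -0.003, -0.008]), (223, [0.01, -0.003, -0.013])]
256 [(214, [0.011, -0.0, -0.001]), (217, [0.009, -0.0, -0.002]), (220, [0.007, -0.0, -0.001]), (223, [0.005, -0.0, -0.003])]
260 [(214, [0.011, 0.002, -0.001]), (217, [0.009, 0.002, -0.001]), (220, [0.009, 0.002, -0.007]), (223, [0.009, 0.002, -0.013])]
263 [(214, [nan, nan, nan]), (217, [0.008, 0.004, 0.0]), (220, [0.011, 0.004, -0.012]), (223, [0.011, 0.004, -0.017])]
266 [(214, [-0.049, 0.012, 0.166]), (217, [-0.053, 0.012, 0.166]), (220, [0.011, 0.005, -0.013]), (223, [0.011, 0.005, -0.017])]
```

Emit:
{"op": "run_rows", "data": {"offsets": [{"jaw":0.03},{"jaw":0.03},{"jaw":0.03},{"jaw":0.03},{"xyz":[0,0,0.01],"jaw":0.03},{"xyz":[0,0,0.02],"jaw":0.03},{"xyz":[0,0,0.02],"jaw":0.03}]}}

```text
clock: 5.25
tool_pos: [0.4783, -0.2093, 0.143]
orientation: [179.9, 0.0, -93.7]
force: [-0.5, -0.4, -0.8]
opening: 0.03
gripper_force: 0.0
```

Emit:
{"op": "run_rows", "data": {"offsets": [{"xyz":[0,0,0.013],"jaw":0.03},{"xyz":[0,0,0.013],"jaw":0.03},{"xyz":[0,0,0.013],"jaw":0},{"xyz":[0,0,0.013],"jaw":0},{"xyz":[0,0,0.013],"jaw":0},{"xyz":[0,0,0.013],"jaw":0}]}}

```text
clock: 6.0
tool_pos: [0.4795, -0.2094, 0.1317]
orientation: [-179.9, -0.0, -93.7]
force: [0.2, 0.6, 0.7]
opening: 0.0113
gripper_force: 30.0
```

Emit:
{"op": "run_rows", "data": {"offsets": [{"xyz":[0,-0.0015,-0.015],"jaw":0},{"xyz":[0,-0.0042,-0.0307],"jaw":0},{"xyz":[0,-0.008,-0.046],"jaw":0},{"xyz":[0,-0.0126,-0.0614],"jaw":0},{"xyz":[0,-0.0182,-0.076],"jaw":0},{"xyz":[0,-0.0248,-0.0908],"jaw":0},{"xyz":[0,-0.0312,-0.1025],"jaw":0},{"xyz":[0,-0.0381,-0.1142],"jaw":0}]}}

```text
clock: 7.0
tool_pos: [0.5165, -0.2119, 0.2459]
orientation: [179.9, 0.0, -93.8]
force: [-2.6, -1.8, -3.5]
opening: 0.0109
gripper_force: 30.0
```

Emit:
{"op": "run_rows", "data": {"offsets": [{"xyz":[0,-0.0077,-0.011],"jaw":0},{"xyz":[0,-0.0157,-0.0219],"jaw":0},{"xyz":[0,-0.0270,-0.0348],"jaw":0},{"xyz":[0,-0.0373,-0.0453],"jaw":0},{"xyz":[0,-0.0373,-0.0453],"jaw":0},{"xyz":[0,-0.0373,-0.0453],"jaw":0}]}}

```text
clock: 7.75
tool_pos: [0.5541, -0.2145, 0.2932]
orientation: [-180.0, -0.0, -93.7]
force: [-6.6, 1.9, 7.5]
opening: 0.0107
gripper_force: 30.0
```

```bash
python3 - <<'E'
from h import *
s=snap('scene'); cv2.imwrite('pics/lift.png',s['frame'][80:290,90:300,::-1]); pickle.dump(s,open('lift.pkl','wb'))
W=cloud(s)[150:260,130:250].reshape(-1,3)
s=snap('wrist'); W=cloud(s); z=W[...,2]; m=(z>.15)&(z<.30)&(W[...,0]>.53)&(W[...,0]<.72)&(W[...,1]<-.23)&(W[...,1]>-.33)
P=W[m]; c=np.linalg.lstsq(np.c_[P[:,:2],np.ones(len(P))],P[:,2],rcond=None)[0]; print(len(P),c,np.arctan(np.hypot(*c[:2])))
E
```

```text
15948 [-0.97957153  0.06856415  0.87799479] 0.7763004595343439
```

Emit:
{"op": "run_rows", "data": {"offsets": [{"jaw":0.03},{"jaw":0.03},{"jaw":0.03},{"xyz":[0,0,-0.04],"jaw":0.03},{"xyz":[0,0,-0.08],"jaw":0.03},{"xyz":[0,0,-0.08],"jaw":0.03},{"xyz":[0,0,-0.08],"jaw":0.03}]}}

```text
clock: 8.72
tool_pos: [0.5544, -0.2141, 0.3704]
orientation: [180.0, 0.0, -93.7]
force: [0.2, 0.2, -1.0]
opening: 0.0299
gripper_force: 0.0
```

```bash
python3 - <<'E'
from h import *
s=snap('wrist'); W=cloud(s); z=W[...,2]; m=(z>.15)&(z<.30)&(W[...,0]>.53)&(W[...,0]<.72)&(W[...,1]<-.23)&(W[...,1]>-.33)
P=W[m]; c=np.linalg.lstsq(np.c_[P[:,:2],np.ones(len(P))],P[:,2],rcond=None)[0]; print(len(P),c,np.arctan(np.hypot(*c[:2])))
delta([.46,.09,.37],6)
E
```

```text
9726 [-0.98239962  0.06801272  0.87972628] 0.777715286946604
from [ 0.5542 -0.2141  0.3698] yaw -93.74 rpy [ 1.7992e+02  2.0000e-02 -9.3740e+01] shift [-2.973e-01  1.138e-01  1.000e-04] turn -99.7
```

Emit:
{"op": "run_rows", "data": {"offsets": [{"xyz":[-0.04,0.003,0],"turn":-10,"jaw":0.088},{"xyz":[-0.08,0.006,0],"turn":-20,"jaw":0.088},{"xyz":[-0.12,0.009,0],"turn":-30,"jaw":0.088},{"xyz":[-0.16,0.012,0],"turn":-40,"jaw":0.088},{"xyz":[-0.20,0.015,0],"turn":-50,"jaw":0.088},{"xyz":[-0.24,0.018,0],"turn":-60,"jaw":0.088},{"xyz":[-0.28,0.021,0],"turn":-70,"jaw":0.088},{"xyz":[-0.313,0.024,0],"turn":-80,"jaw":0.088}]}}

```text
clock: 9.78
tool_pos: [0.5503, 0.101, 0.3696]
orientation: [179.9, 0.1, -13.4]
force: [0.5, -0.7, 0.4]
opening: 0.0876
gripper_force: 0.0
```

Emit:
{"op": "run_rows", "data": {"offsets": [{"turn":-10,"jaw":0.088},{"turn":-20,"jaw":0.088},{"turn":-20,"jaw":0.088},{"turn":-20,"jaw":0.088}]}}

```text
clock: 10.28
tool_pos: [0.5507, 0.0995, 0.3703]
orientation: [180.0, 0.1, 6.0]
force: [-0.3, -0.0, 0.3]
opening: 0.0878
gripper_force: 0.0
```

```bash
python3 - <<'E'
from h import *
s=snap('wrist'); pickle.dump(s,open('wbag.pkl','wb')); cv2.imwrite('pics/wbag.png',s['frame'][...,::-1])
E
```

```text
(no output)
```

View pics/wbag.png

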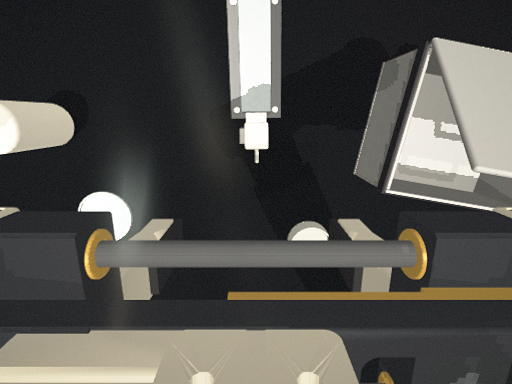

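The wrist view shows the bag head at about u 246–268, v 122–149 with the button on its left at (242,136), the hook at (257,156) and the sleeve mouth at about v=112.

```bash
python3 - <<'E'
from h import *
s=pickle.load(open('wbag.pkl','rb')); W=cloud(s); z=W[...,2]; v,u=np.mgrid[:384,:512]
# sleeve: top ~.105
m=(u>225)&(u<285)&(v<112)&(z>.098)&(z<.115); P=W[m]; rc=cv2.minAreaRect(P[:,:2].astype(np.float32)); print('sleeve',len(P),P.min(0).round(3),P.max(0).round(3),rc,cv2.boxPoints(rc).round(3).tolist(),'z',np.median(P[:,2]))
m=(u>244)&(u<272)&(v>120)&(v<152)&(z>.095)&(z<.112); P=W[m]; rc=cv2.minAreaRect(P[:,:2].astype(np.float32)); print('head',len(P),P.mean(0).round(4),rc,cv2.boxPoints(rc).round(3).tolist(),'z',np.median(P[:,2]))
for vv in (115,118,121,124,128,132,136,140,144,148,150): print(vv,[(uu,W[vv,uu].round(3).tolist()) for uu in (241,246,250,257,264,268)])
g=s['frame'].min(-1)
for vv in (128,136,144): print(vv,g[vv,234:276].tolist())
E
```

```text
sleeve 3492 [0.624 0.086 0.102] [0.77  0.145 0.109] ((0.6968696117401123, 0.11563333123922348), (0.14319489896297455, 0.04334945231676102), 6.914032936096191) [[0.6230000257492065, 0.1289999932050705], [0.628000020980835, 0.08500000089406967], [0.7710000276565552, 0.10300000011920929], [0.7649999856948853, 0.1459999978542328]] z 0.10526075905026289
head 680 [0.5917 0.1017 0.1026] ((0.5914234519004822, 0.10150806605815887), (0.041634950786828995, 0.03506149351596832), 5.900773525238037) [[0.5690000057220459, 0.11699999868869781], [0.5730000138282776, 0.0820000022649765], [0.6140000224113464, 0.0860000029206276], [0.6100000143051147, 0.12099999934434891]] z 0.10290250024654665
115 [(241, [0.618, 0.132, 0.008]), (246, [0.619, 0.12, 0.098]), (250, [0.62, 0.114, 0.098]), (257, [0.621, 0.104, 0.098]), (264, [0.622, 0.094, 0.098]), (268, [0.623, 0.084, 0.009])]
118 [(241, [0.613, 0.131, 0.007]), (246, [0.615, 0.12, 0.096]), (250, [0.615, 0.114, 0.099]), (257, [0.616, 0.103, 0.098]), (264, [0.618, 0.093, 0.098]), (268, [0.618, 0.083, -0.001])]
121 [(241, [0.607, 0.131, -0.0]), (246, [0.61, 0
[... 1487 characters left out ...]
0.11, 0.0]), (257, [0.567, 0.098, 0.078]), (264, [0.559, 0.083, 0.0]), (268, [0.56, 0.076, 0.001])]
128 [33, 38, 33, 23, 33, 54, 115, 132, 133, 131, 178, 250, 254, 252, 252, 252, 252, 252, 252, 252, 252, 252, 252, 253, 252, 252, 252, 252, 252, 253, 253, 253, 255, 246, 124, 14, 20, 17, 15, 26, 20, 24]
136 [30, 37, 36, 29, 29, 87, 168, 185, 179, 176, 186, 241, 252, 251, 252, 252, 252, 252, 252, 252, 252, 252, 252, 252, 252, 252, 252, 252, 252, 252, 252, 253, 254, 246, 138, 10, 17, 16, 17, 20, 23, 25]
144 [33, 32, 25, 33, 29, 21, 25, 27, 27, 20, 116, 228, 244, 252, 251, 252, 251, 252, 252, 252, 252, 252, 251, 251, 249, 239, 241, 240, 241, 241, 241, 242, 243, 228, 131, 4, 13, 14, 22, 25, 22, 16]
```

```bash
python3 - <<'E'
from h import *
delta([.590,.1025,.15],7)
E
```

```text
from [0.5507 0.0994 0.3704] yaw 6.07 rpy [1.7999e+02 4.0000e-02 6.0700e+00] shift [0.0395 0.0011 0.2204] turn -0.9
```

Emit:
{"op": "run_rows", "data": {"offsets": [{"xyz":[0.02,0.001,0.03],"turn":-0.9,"jaw":0.088},{"xyz":[0.0395,0.001,0.08],"turn":-0.9,"jaw":0.088},{"xyz":[0.0395,0.001,0.13],"turn":-0.9,"jaw":0.088},{"xyz":[0.0395,0.001,0.18],"turn":-0.9,"jaw":0.088},{"xyz":[0.0395,0.001,0.22],"turn":-0.9,"jaw":0.08},{"xyz":[0.0395,0.001,0.22],"turn":-0.9,"jaw":0.08},{"xyz":[0.0395,0.001,0.22],"turn":-0.9,"jaw":0.08}]}}

```text
clock: 11.2
tool_pos: [0.5913, 0.1031, 0.1526]
orientation: [180.0, -0.1, 7.1]
force: [0.1, 0.0, 0.9]
opening: 0.0803
gripper_force: 0.0
```

```bash
python3 - <<'E'
from h import *
delta([.590,.1025,.057],7)
E
```

```text
from [0.5913 0.1031 0.1526] yaw 7.13 rpy [ 1.80e+02 -1.20e-01  7.13e+00] shift [-0.0016  0.0004  0.0956] turn 0.1
```

Emit:
{"op": "run_rows", "data": {"offsets": [{"xyz":[-0.001,0,0.03],"jaw":0.08},{"xyz":[-0.001,0,0.06],"jaw":0.08},{"xyz":[-0.001,0,0.085],"jaw":0.08},{"xyz":[-0.001,0,0.095],"jaw":0.08},{"xyz":[-0.001,0,0.095],"jaw":0.08}]}}

```text
clock: 11.82
tool_pos: [0.59, 0.1031, 0.0569]
orientation: [-180.0, -0.1, 7.2]
force: [0.0, 0.0, -0.3]
opening: 0.0798
gripper_force: 0.0
```

Emit:
{"op": "run_rows", "data": {"offsets": [{"jaw":0.02},{"jaw":0.02},{"jaw":0.02},{"jaw":0.02},{"jaw":0.02},{"jaw":0.02},{"jaw":0.02}]}}

```text
clock: 12.7
tool_pos: [0.5893, 0.1027, 0.0562]
orientation: [180.0, -0.0, 7.2]
force: [-1.4, -0.9, 5.0]
opening: 0.0366
gripper_force: 30.0
```

Emit:
{"op": "run_rows", "data": {"offsets": [{"xyz":[-0.008,0,0],"jaw":0.02},{"xyz":[-0.018,0,0],"jaw":0.02},{"xyz":[-0.028,0,0],"jaw":0.02},{"xyz":[-0.038,0,0],"jaw":0.02},{"xyz":[-0.048,0,0],"jaw":0.02},{"xyz":[-0.058,0,0],"jaw":0.02},{"xyz":[-0.068,0,0],"jaw":0.02},{"xyz":[-0.075,0,0],"jaw":0.02}]}}

```text
clock: 13.7
tool_pos: [0.5149, 0.0935, 0.0562]
orientation: [-180.0, -0.1, 7.2]
force: [4.9, -2.5, 2.2]
opening: 0.0366
gripper_force: 30.0
```

Emit:
{"op": "run_rows", "data": {"offsets": [{"jaw":0.02},{"jaw":0.02},{"jaw":0.02}]}}

```text
clock: 14.08
tool_pos: [0.5154, 0.0936, 0.0562]
orientation: [-180.0, -0.1, 7.2]
force: [3.6, -2.0, 4.5]
opening: 0.0366
gripper_force: 30.0
```

```bash
python3 - <<'E'
from h import *
o=status.get_obs(); d=np.array([.5893,.1027])-o['tool_pos'][:2]; print('moved',np.hypot(*d),np.degrees(np.arctan2(d[1],d[0])))
s=snap('wrist'); pickle.dump(s,open('wp.pkl','wb')); a=s['frame']; b=snap('top')['frame']
cv2.imwrite('pics/pull.png',np.hstack([cv2.resize(a[:220,140:370,::-1],(418,400)),cv2.resize(b[100:220,180:290,::-1],(367,400))]))
E
```

```text
moved 0.07442302243940864 7.030093123866113
```

View pics/pull.png

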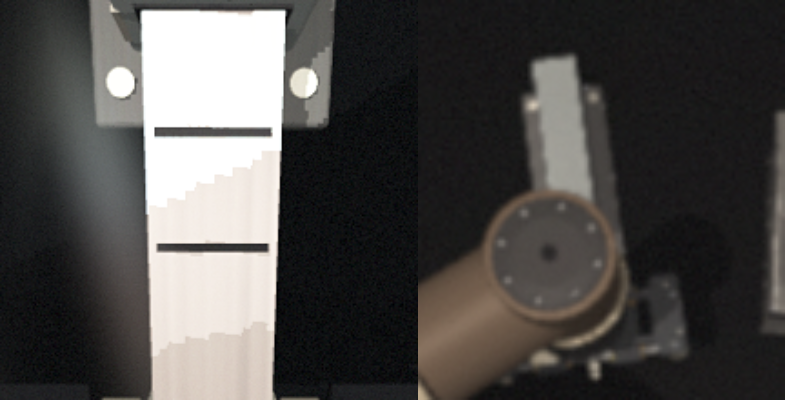

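The crop shows two marks on the tube, at about (213,131) and (213,247), and the sleeve mouth at the top at about y=9; the third should sit right at the mouth.

```bash
python3 - <<'E'
from h import *
s=pickle.load(open('wp.pkl','rb')); W=cloud(s); g=s['frame'].min(-1).astype(int)
col=g[:150,245:268].mean(1); print(col[:12].round().tolist()); 
d=[i for i in range(12,150) if col[i]<120]; print(d)
w=lambda a:np.average(a,weights=255-col[a])
A=np.array([i for i in d if i<100]);B=np.array([i for i in d if i>=100])
cm2,cm1=w(A),w(B); p2=ray(s,256,cm2,.098);p1=ray(s,256,cm1,.098); print('m2',cm2,p2,'m1',cm1,p1,'gap',np.hypot(*(p2-p1)[:2]))
ax=np.array([np.cos(np.radians(7.1)),np.sin(np.radians(7.1))])
for r in range(0,12): print(r,W[r,256].round(4),round((W[r,256,:2]-p2[:2])@ax,4), round((ray(s,256,r,.098)-p2)[:2]@ax,4))
# mouth from the earlier hover view, tube from top height
t=pickle.load(open('wbag.pkl','rb')); gt=t['frame'].min(-1).astype(int); print('wbag col',gt[106:126,257].tolist()); Wt=cloud(t); print([(v,Wt[v,257].round(4).tolist()) for v in range(107,117)])
E
```

```text
[80.0, 81.0, 66.0, 61.0, 41.0, 83.0, 217.0, 251.0, 255.0, 255.0, 255.0, 255.0]
[70, 71, 72, 73, 74, 134, 135, 136, 137, 138]
m2 72.01517883979561 [0.60106064 0.10404416 0.098     ] m1 135.8438071450872 [0.57605116 0.10086108 0.098     ] gap 0.02521123594947121
0 [0.6245 0.107  0.103 ] 0.0237 0.0254
1 [0.6251 0.1071 0.1003] 0.0243 0.0251
2 [0.6249 0.1071 0.0999] 0.0241 0.0247
3 [0.6242 0.107  0.101 ] 0.0234 0.0244
4 [0.6239 0.107  0.1011] 0.023 0.0241
5 [0.6243 0.107  0.0989] 0.0234 0.0237
6 [0.6239 0.107  0.099 ] 0.023 0.0234
7 [0.6243 0.107  0.0969] 0.0234 0.023
8 [0.6233 0.1069 0.099 ] 0.0224 0.0227
9 [0.623  0.1068 0.0987] 0.0221 0.0224
10 [0.6226 0.1068 0.0989] 0.0217 0.022
11 [0.623  0.1068 0.0968] 0.0221 0.0217
wbag col [192, 192, 191, 193, 193, 152, 179, 255, 254, 253, 253, 253, 253, 253, 253, 253, 242, 243, 252, 253]
[(107, [0.632, 0.1052, 0.1047]), (108, [0.6306, 0.105, 0.1037]), (109, [0.6292, 0.1049, 0.1044]), (110, [0.6277, 0.1048, 0.1062]), (111, [0.6264, 0.1046, 0.1059]), (112, [0.625, 0.1044, 0.0989]), (113, [0.6236, 0.1042, 0.0978]), (114, [0.6222, 0.1041, 0.0993]), (115, [0.6208, 0.1039, 0.0984]), (116, [0.6193, 0.1038, 0.0974])]
```

The mouth is 23.7 mm past mark 2, so the arm is about 73.7 mm out, and the TCP travel gives 74.4 mm. I'll add 1 mm, check the lid and bystanders, and hand in.

Emit:
{"op": "run_rows", "data": {"offsets": [{"xyz":[-0.001,0,0],"jaw":0.02},{"xyz":[-0.001,0,0],"jaw":0.02},{"xyz":[-0.001,0,0],"jaw":0.02},{"xyz":[-0.001,0,0],"jaw":0.02}]}}

```text
clock: 14.68
tool_pos: [0.5143, 0.0935, 0.0561]
orientation: [-180.0, -0.0, 7.2]
force: [4.2, -2.7, 5.1]
opening: 0.0367
gripper_force: 30.0
```

```bash
python3 - <<'E'
from h import *
o=status.get_obs(); d=np.array([.5893,.1027])-o['tool_pos'][:2]; print('moved',np.hypot(*d),o['opening'],o['gripper_force'])
s=snap('scene'); cv2.imwrite('pics/fin.png',s['frame'][...,::-1]); W=cloud(s); z=W[...,2]
m=(W[...,0]>.58)&(W[...,0]<.70)&(W[...,1]<-.14)&(W[...,1]>-.30)&(z>.15)&(z<.3); P=W[m]; c=np.linalg.lstsq(np.c_[P[:,:2],np.ones(len(P))],P[:,2],rcond=None)[0]; print('lid',len(P),np.arctan(np.hypot(*c[:2])))
E
```

```text
moved 0.07553467490972646 0.036669009170132064 30.0043585896492
lid 4398 0.7834983670465743
```

View pics/fin.png

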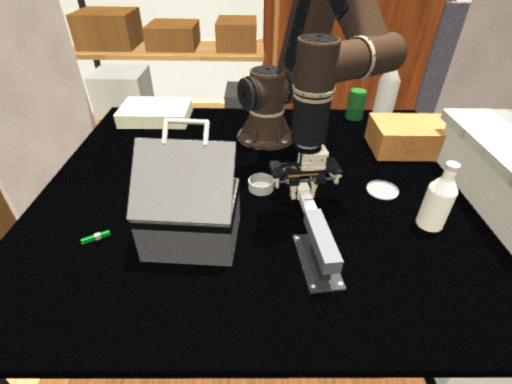

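The scene view shows the lid standing open at about (183,180), the gripper holding the pulled-out arm at about (307,190), and the tin (261,184), clear lid (382,190), bottle (436,200) and peg (95,237) where they were.

```bash
python3 -c "
from plant import job; print(job.close_job())"
```

```text
the job is handed in; nothing more can be done
None
```

The job is handed in (no verdict was returned): by my camera checks the lid stands free at about 0.78 rad, the bag arm is held about 75 mm out with its button squeezed, and the bottle, tin, peg and clear lid look unmoved.

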